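# Find the rocking cover of the bench well and push it open

### The arm

A 6-joint arm with a two-finger parallel gripper is mounted at the origin on the work surface. World frame = base frame: x ahead of the robot, y to its left, z up, the work surface at z = 0. Lengths are in m, angles in rad, forces in N, time in s.
With the tool pointing down it reaches from about 0.3 to 0.775 m from the base axis. Payload 14.6 kg.
Tool frame: the origin (TCP) lies midway between the tips of the shut fingers; the grasp point (between the pads) lies 19 mm behind it (ctrl.tcp_to_grasp is the distance from the TCP to the grasp point, in m); x points along the fingers, y is the direction in which the jaws open and shut, and the axes are right-handed (so a half turn about x gives the same grasp; the last joint's range is limited). The gripper opens to 94 mm and grips with 3 to 60 N. Pads are 16 mm wide; open, the fingers measure 119 mm over their backs; the gripper's body (75 mm by 177 mm) begins 78 mm behind the grasp point.
Start: joints at [1.198, 0.3, 1.521, -0, 1.321, -0.067], TCP at [0.166, 0.524, 0.205] pointing down, gripper open.
Joint ranges: [-3.03, 3.03], [-0.79, 2.21], [0.23, 2.52], [-1.04, 4.18], [0, 3.07], [-2.55, 2.55]. Speed limits (rad/s): [2.22, 2.22, 2.57, 3.14, 3.14, 3.14].

### API

Orientations are given as [roll, pitch, yaw] about the fixed x, y, z axes, in that order (R = Rz(yaw) Ry(pitch) Rx(roll)).
In Python, from station import ctrl gives the robot as it stands.
- The arm moves only by the tool jog_arm, never from a script. Its argument "rows" is one flat list of numbers, 7 for each row, row after row: the shift along the world's x, y, z in m, then the turn, a rotation vector about the world's x, y, z in degrees, then the closure, from 0 (fully open) to 1 (shut). A call has 1 to 8 rows; each row shifts and turns the commanded pose from where the row before left it; what a row does not reach is not made up. A row lasts 1/12 s, in which the tool goes at most 41.7 mm and 7.16 degrees, less where a joint would pass 70% of its speed; a pose out of reach is approached as far as the arm can. A call with a gripper value outside its range is refused whole. The fingers move at their own pace and stop on an object; "squeeze" is the grip in N (left out, the last holds). Time passes only in rows, so rows that do not move let the fingers close. It gives the time, the measured TCP pose, the force and the opening at its end, in the units of the state.
- ctrl.get_obs(): the state, without advancing time (a new reading comes with each control period).
- ctrl.camera(name): name is "scene" or "side" or "wrist"; returns (picture, depth): 420x560x3 uint8, red, green, blue; 420x560 float32, m along the optical axis (not along the pixel's ray), 0 where there is no reading.
- ctrl.camera_model(name): a dict with "K" (3x3 intrinsics, pixels), "extrinsics" (4x4, takes a point from camera to world coordinates). Camera axes: x right, y down, z forward; pixel columns grow to the right and rows downward; lengths in m; the calibration is good to about 2 mm. A picture is of the moment at which its call begins: read the wrist's pose just before it. camera_model takes no time and is no camera call; for the wrist camera it gives the pose at the moment of the call.
- ctrl.hand_in(): hands the job in, once; it reports no verdict.
The state is a dict: "time_s": time; "qpos": joint angles; "joint_vel": joint speeds; "tau": joint torques, N m; "ee_pos": TCP position; "eef_rot": TCP orientation; "force": force on the tool from outside, world axes, zero at the start; "moment": the same for the moment, N m; "grip_width": finger opening in m.
Only numpy, scipy, OpenCV 4.12 (cv2) and the standard library are available. Lean on these libraries where they do the work, as an engineer would, in place of code of your own. Each camera call takes 0.05 s, during which the arm holds its last target.

### The job

Three of the four identical wooden covers of the bench well are held up by a block hidden under the end near you; under one cover the block is missing, so that it rocks. Press the near ends of the covers with the fingertips, to find the one that rocks, then push that cover right open, until it stands up on edge, so that a new block can be fitted. Pick nothing up, and leave the other covers flush and the things standing around where they are.

Things in the scene. Friction and masses are not known exactly. Their poses are not given: they have to be found in the camera images.
- well: Fixed grey steel box 180 mm (x) by 536 (y), 115 high, with four identical brown wooden covers flush in its top, in one row, 1 to 4 from the left, centred at y = +166, +70, -70, -166 mm. Origin: centre of its underside, on the bench; x runs from the side near the robot to the far side, y along the row to the left. The bays are hollow down to 10 mm above the bench.
- cover_1 (a joint): Tilt of cover 1: board 130 mm (x) by 90 (y), 10 thick, pivot line along y through its centre, 110 mm above the bench. 0 flush; grows to a stop at 1.4 rad as the near end sinks and the far end rises; never goes the other way (pressing the far half does nothing). Sound: gives under 0.03 rad. Rocking: turns under 1 to 3 N at the near end and stays where left (stiff pivot).
- cover_2 (a joint): Tilt of cover 2: board 130 mm (x) by 90 (y), 10 thick, pivot line along y through its centre, 110 mm above the bench. 0 flush; grows to a stop at 1.4 rad as the near end sinks and the far end rises; never goes the other way (pressing the far half does nothing). Sound: gives under 0.03 rad. Rocking: turns under 1 to 3 N at the near end and stays where left (stiff pivot).
- cover_3 (a joint): Tilt of cover 3: board 130 mm (x) by 90 (y), 10 thick, pivot line along y through its centre, 110 mm above the bench. 0 flush; grows to a stop at 1.4 rad as the near end sinks and the far end rises; never goes the other way (pressing the far half does nothing). Sound: gives under 0.03 rad. Rocking: turns under 1 to 3 N at the near end and stays where left (stiff pivot).
- cover_4 (a joint): Tilt of cover 4: board 130 mm (x) by 90 (y), 10 thick, pivot line along y through its centre, 110 mm above the bench. 0 flush; grows to a stop at 1.4 rad as the near end sinks and the far end rises; never goes the other way (pressing the far half does nothing). Sound: gives under 0.03 rad. Rocking: turns under 1 to 3 N at the near end and stays where left (stiff pivot).
- cover_1_near (a point): Point on the top face of cover 1, on its middle line, 15 mm from its near end (50 mm from the pivot line): where to press. It moves with the cover; its axes are those of the well when the cover is flush.
- cover_1_far (a point): Point on the top face of cover 1, on its middle line, at the edge of its far end (65 mm from the pivot line). It moves with the cover; raised, it can be pushed from beyond, on the board's underside, towards the robot.
- cover_2_near (a point): Point on the top face of cover 2, on its middle line, 15 mm from its near end (50 mm from the pivot line): where to press. It moves with the cover; its axes are those of the well when the cover is flush.
- cover_2_far (a point): Point on the top face of cover 2, on its middle line, at the edge of its far end (65 mm from the pivot line). It moves with the cover; raised, it can be pushed from beyond, on the board's underside, towards the robot.
- cover_3_near (a point): Point on the top face of cover 3, on its middle line, 15 mm from its near end (50 mm from the pivot line): where to press. It moves with the cover; its axes are those of the well when the cover is flush.
- cover_3_far (a point): Point on the top face of cover 3, on its middle line, at the edge of its far end (65 mm from the pivot line). It moves with the cover; raised, it can be pushed from beyond, on the board's underside, towards the robot.
- cover_4_near (a point): Point on the top face of cover 4, on its middle line, 15 mm from its near end (50 mm from the pivot line): where to press. It moves with the cover; its axes are those of the well when the cover is flush.
- cover_4_far (a point): Point on the top face of cover 4, on its middle line, at the edge of its far end (65 mm from the pivot line). It moves with the cover; raised, it can be pushed from beyond, on the board's underside, towards the robot.
- bush: Bystander, to be left where it is: brass bush, 28 mm across, 30 high, on the 46 mm wide bar of the well between covers 2 and 3. Origin at its underside.
- jar: Bystander, to be left where it is: white jar, 38 mm across, 55 high, on the left end of the well's frame. Origin at its underside.
- nut: Bystander, to be left where it is: steel fitting, 32 mm across, 34 high, on the right end of the well's frame. Origin at its underside.
- screwdriver: Bystander, to be left where it is: screwdriver lying on the bench on the robot's side of the well. Origin at its underside.
- wrench: Bystander, to be left where it is: wrench lying on the bench on the robot's side of the well. Origin at its underside.
- mug: Bystander, to be left where it is: open steel cup, 76 mm across, 85 mm high, standing on the bench beyond the well. Origin at its underside.
- can: Bystander, to be left where it is: can, 66 mm across, 110 mm high, standing on the bench beyond the well. Origin at its underside.

How it is judged:
By the outcome, as a careful person would: the job done as asked, in the order asked, and still so for the second after the job is handed in, with the robot touching nothing.
It also fails if it takes over 51 s, if anything falls off the work surface, if the arm or the gripper's body presses on something with over 40 N, if the wrist force passes 120 N, or if a joint passes its speed limit or range.

## Working session

There is one attempt and no reset: what is moved stays moved. The work goes in short steps, Python scripts to look and compute and a tool call to move; the robot and the scene stay as the last step left them, time stands still between calls to the robot, and variables do not carry over. Pictures are saved under pics/ and viewed, and the job is handed in when it is done.

Besides the shell and the picture viewer there is one more tool, called after "Request:" by a JSON object that holds its "fn" and its "kwargs", one argument or row to a line. jog_arm: Moves the arm, as the interface text tells. Its arguments: {"type":"object","properties":{"rows":{"type":"array"},"squeeze":{"type":"number"}},"required":["rows"]}

```bash
mkdir -p pics; ls; python3 - <<'E'
from station import ctrl
import cv2
o=ctrl.get_obs();print(o)
for n in ("scene","side","wrist"):
    m=ctrl.camera_model(n);p,d=ctrl.camera(n)
    cv2.imwrite(f"pics/{n}0.png",p[:,:,::-1])
    import numpy as np
    np.savez(f"{n}0.npz",p=p,d=d,K=m["K"],E=m["extrinsics"])
    print(n,m)
E
```

```text
pics
{'time_s': 0.0, 'qpos': array([ 1.19841355e+00,  3.00469940e-01,  1.52159919e+00, -9.77662173e-06,
        1.32070393e+00, -6.66310232e-02]), 'joint_vel': array([ 5.50184262e-05,  1.22391523e-03, -1.51065674e-05,  1.12675132e-03,
       -1.70535348e-03, -1.64998206e-03]), 'tau': array([-3.23398643e-03, -5.31807268e+01, -3.52729905e+01,  7.07159517e-02,
        2.44596071e-02, -1.13248911e-04]), 'ee_pos': array([0.16547792, 0.5242308 , 0.20487931]), 'eef_rot': array([-1.62940526,  1.56961587, -1.93515459]), 'force': array([-0.37354121,  0.18645931, -0.476563  ]), 'moment': array([ 0.0331404 , -0.04437652,  0.00270363]), 'grip_width': 0.09395005242984593}
scene {'K': array([[475.2702307 ,   0.        , 273.9806156 ],
       [  0.        , 475.2702307 , 209.48069652],
       [  0.        ,   0.        ,   1.        ]]), 'extrinsics': array([[-0.1136473 ,  0.7244773 , -0.67986538,  1.14595755],
       [ 0.99348416,  0.07696356, -0.08405846,  0.10674407],
       [-0.00857359, -0.68498851, -0.72850342,  0.67342644],
       [ 0.        ,  0.        ,  0.        ,  1.        ]])}
side {
[... 242 characters left out ...]
[-0.65224245, -0.49333857,  0.57549704, -0.66068684],
       [ 0.01667273, -0.76837388, -0.63978403,  0.82901969],
       [ 0.        ,  0.        ,  0.        ,  1.        ]])}
wrist {'K': array([[354.49813466,   0.        , 279.26838434],
       [  0.        , 354.49813466, 207.63446134],
       [  0.        ,   0.        ,   1.        ]]), 'extrinsics': array([[ 3.01282289e-01,  9.24844281e-01,  2.32146589e-01,
         9.74146083e-02],
       [ 9.53534923e-01, -2.92123970e-01, -7.37206660e-02,
         5.45169442e-01],
       [-3.64553073e-04,  2.43570611e-01, -9.69883098e-01,
         3.84309317e-01],
       [ 0.00000000e+00,  0.00000000e+00,  0.00000000e+00,
         1.00000000e+00]])}
```

View pics/scene0.png

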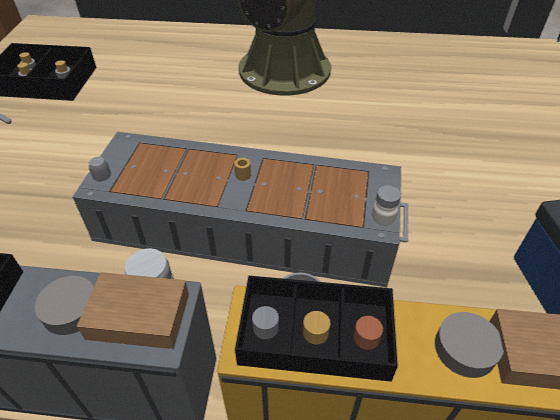

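View pics/side0.png

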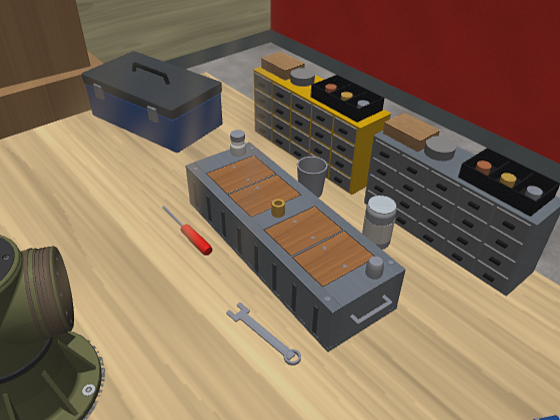

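View pics/wrist0.png

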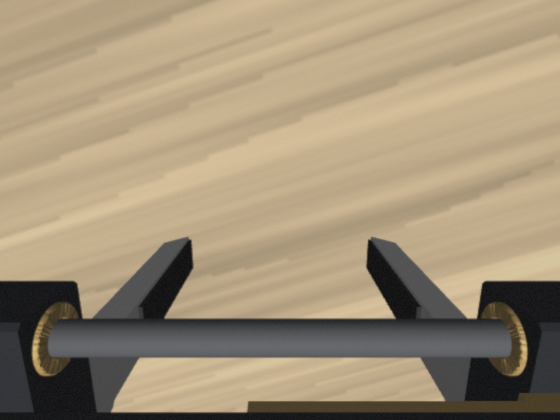

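Scene and side pictures show the well with brown covers (side px ~(255,185) to (320,250)), cup at (312,175) and can at (380,222) beyond it, bush at (278,208). The screwdriver and wrench lie on the near side.

```bash
cat > h.py <<'E'
import numpy as np,cv2
def cloud(d,K,E):
    h,w=d.shape;v,u=np.mgrid[:h,:w]
    P=np.stack([(u-K[0,2])*d/K[0,0],(v-K[1,2])*d/K[1,1],d],-1)
    return P@E[:3,:3].T+E[:3,3]
E
python3 - <<'E'
from h import *
for n in("side","scene"):
    f=np.load(n+"0.npz");P=cloud(f["d"],f["K"],f["E"]);p=f["p"].astype(int)
    ok=f["d"]>0
    top=ok&(abs(P[...,2]-.115)<.008)&(P[...,0]>.25)&(P[...,0]<.75)&(abs(P[...,1])<.45)
    nl,lab,st,_=cv2.connectedComponentsWithStats(top.astype('uint8'));i=1+np.argmax(st[1:,4]);top=lab==i
    q=P[top];print(n,len(q),"z",np.median(q[:,2]))
    print("rect",cv2.minAreaRect((q[:,:2]*1000).astype(np.float32)))
    br=top&(p[...,0]-p[...,2]>35)
    br=cv2.erode(br.astype('uint8'),np.ones((2,2)))
    nl,lab,st,_=cv2.connectedComponentsWithStats(br,connectivity=4)
    print("brown all",cv2.minAreaRect((P[br>0][:,:2]*1000).astype(np.float32)))
    for i in range(1,nl):
        if st[i,4]>300:
            q=P[lab==i];print(" brown",cv2.minAreaRect((q[:,:2]*1000).astype(np.float32)),q[:,2].mean())
    # objects
    hi=ok&(P[...,2]>.125)&(P[...,2]<.2)&(P[...,0]>.25)&(P[...,0]<.7)&(abs(P[...,1])<.4)
    nl,lab,st,_=cv2.connectedComponentsWithStats(hi.astype('uint8'))
    for i in range(1,nl):
        if st[i,4]>40: q=P[lab==i];print(" hi",q.min(0).round(3),q.max(0).round(3))
    lo=ok&(P[...,2]>.03)&(P[...,2]<.125)&(P[...,0]>.45)&(P[...,0]<.75)&(abs(P[...,1])<.4)&~cv2.dilate(top.astype('uint8'),np.ones((5,5))).astype(bool)
    nl,lab,st,_=cv2.connectedComponentsWithStats(lo.astype('uint8'))
    for i in range(1,nl):
        if st[i,4]>40: q=P[lab==i];print(" lo",q.min(0).round(3),q.max(0).round(3))
E
```

```text
side 14439 z 0.11481619046571123
rect ((562.9176635742188, -20.7335205078125), (540.66552734375, 184.24549865722656), 85.2021255493164)
brown all ((564.1868286132812, -22.464111328125), (422.63751220703125, 130.98155212402344), 85.08708190917969)
 brown ((578.0681762695312, 142.498779296875), (90.94187927246094, 128.87313842773438), 85.40652465820312) 0.11486610058250002
 brown ((569.0155639648438, 45.69198989868164), (90.17127990722656, 129.39414978027344), 85.45372009277344) 0.114883934164523
 brown ((558.1949462890625, -92.66709899902344), (90.64275360107422, 130.65736389160156), 84.63352966308594) 0.11493640440452786
 brown ((550.0164184570312, -188.00515747070312), (89.78694915771484, 130.49465942382812), 85.40238189697266) 0.11494470852316417
 hi [0.603 0.195 0.125] [0.64  0.234 0.173]
 hi [ 0.535 -0.036  0.126] [ 0.563 -0.005  0.148]
 hi [ 0.559 -0.282  0.125] [ 0.588 -0.251  0.152]
 lo [0.719 0.059 0.03 ] [0.75  0.131 0.087]
 lo [ 0.45  -0.313  0.03 ] [0.631 0.255 0.1  ]
 lo [ 0.712 -0.17   0.03 ] [ 0.75  -0.105  0.114]
scene 22350 z 0.1147562549468471
rect ((564.173217773437
[... 328 characters left out ...]
 ((557.98291015625, -90.37290954589844), (88.76777648925781, 132.31951904296875), 86.22856140136719) 0.11487054109896445
 brown ((571.1548461914062, 48.80752944946289), (88.35405731201172, 130.13241577148438), 84.9808120727539) 0.1146956498591107
 brown ((578.69482421875, 144.00506591796875), (87.84319305419922, 129.2262420654297), 85.30702209472656) 0.1146308172857038
 hi [ 0.565 -0.279  0.125] [ 0.594 -0.248  0.151]
 hi [ 0.537 -0.035  0.125] [ 0.566 -0.008  0.147]
 hi [0.608 0.196 0.125] [0.644 0.233 0.172]
 lo [ 0.628 -0.298  0.03 ] [0.677 0.238 0.103]
 lo [0.545 0.251 0.068] [0.632 0.268 0.076]
 lo [ 0.719 -0.165  0.066] [ 0.75  -0.102  0.112]
 lo [0.72  0.067 0.072] [0.736 0.122 0.087]
```

Request:
{"fn": "jog_arm", "kwargs": {
  "rows": [0.026,-0.0268,0,0,0,1.8,1,0.026,-0.0268,0,0,0,1.8,1,0.026,-0.0268,0,0,0,1.8,1,0.026,-0.0268,0,0,0,1.8,1,0.026,-0.0268,0,0,0,1.8,1,0.026,-0.0268,0,0,0,1.8,1,0.026,-0.0268,0,0,0,1.9,1,0.026,-0.0268,0,0,0,0,1],
  "squeeze": 10
}}

```text
time_s: 0.82
ee_pos: [0.3745, 0.3085, 0.2054]
eef_rot: [-2.41, 1.571, -2.492]
force: [0.0, 0.8, -0.1]
grip_width: 0.044
```

Request:
{"fn": "jog_arm", "kwargs": {
  "rows": [0.026,-0.0268,0,0,0,0,1,0.026,-0.0268,0,0,0,0,1,0.026,-0.0268,0,0,0,0,1,0.026,-0.0268,-0.01,0,0,0,1,0.026,-0.0268,-0.02,0,0,0,1,0.026,-0.0268,-0.02,0,0,0,1,0,0,0,0,0,0,1,0,0,0,0,0,0,1]
}}

```text
time_s: 1.48
ee_pos: [0.5288, 0.1489, 0.1546]
eef_rot: [-2.861, 1.568, -2.947]
force: [-0.5, 0.2, 0.1]
grip_width: 0.0006
```

```bash
python3 - <<'E'
from station import ctrl
import cv2
from scipy.spatial.transform import Rotation as R
o=ctrl.get_obs();print(o['time_s'],o['ee_pos'],o['force'],o['grip_width']);print(R.from_euler('xyz',o['eef_rot']).as_matrix().round(3))
p,d=ctrl.camera("side");cv2.imwrite("pics/side1.png",p[:,:,::-1])
E
```

```text
1.4833 [0.52877363 0.14888108 0.15464638] [-0.5462503   0.19852472  0.06601298] 0.000620571590149862
[[-0.003  0.087  0.996]
 [-0.001  0.996 -0.087]
 [-1.    -0.001 -0.003]]
```

View pics/side1.png

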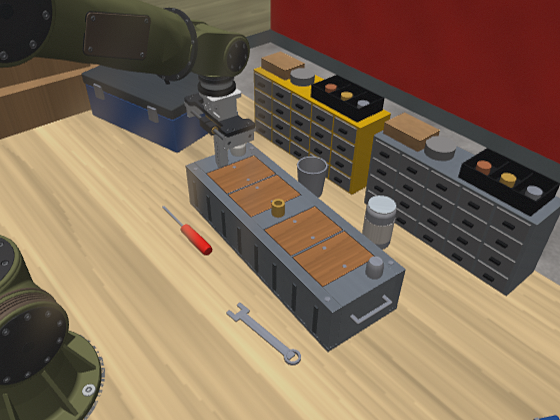

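The gripper (side px ~(220,150)) stands over cover 1's near end, clear of the jar. Pressing now.

Request:
{"fn": "jog_arm", "kwargs": {
  "rows": [0,0,-0.02,0,0,0,1,0,0,-0.012,0,0,0,1,0,0,-0.003,0,0,0,1,0,0,-0.002,0,0,0,1,0,0,-0.001,0,0,0,1,0,0,-0.001,0,0,0,1,0,0,0,0,0,0,1]
}}

```text
time_s: 2.12
ee_pos: [0.5289, 0.1505, 0.1178]
eef_rot: [0.28, 1.57, 0.196]
force: [0.6, 0.9, -0.7]
grip_width: 0.0004
```

Request:
{"fn": "jog_arm", "kwargs": {
  "rows": [0,0,-0.001,0,0,0,1,0,0,-0.001,0,0,0,1,0,0,0,0,0,0,1,0,0,0,0,0,0,1]
}}

```text
time_s: 2.45
ee_pos: [0.5288, 0.1501, 0.1152]
eef_rot: [0.562, 1.571, 0.477]
force: [0.1, -0.3, 0.7]
grip_width: 0.0009
```

Request:
{"fn": "jog_arm", "kwargs": {
  "rows": [0,-0.001,-0.001,0,0,0,1,0,0,-0.001,0,0,0,1,0,0,0,0,0,0,1,0,0,0,0,0,0,1]
}}

```text
time_s: 2.78
ee_pos: [0.529, 0.1498, 0.1148]
eef_rot: [0.881, 1.569, 0.797]
force: [-6.8, 3.0, 17.1]
grip_width: 0.0004
```

Cover 1 resists (17 N without sinking): sound. On to cover 2.

Request:
{"fn": "jog_arm", "kwargs": {
  "rows": [0,0,0.02,0,0,0,1,-0.003,-0.033,0,0,0,0,1,-0.003,-0.033,0,0,0,0,1,-0.003,-0.032,0,0,0,0,1,0,0,-0.013,0,0,0,1,0,0,-0.003,0,0,0,1,0,0,0,0,0,0,1,0,0,0,0,0,0,1]
}}

```text
time_s: 3.45
ee_pos: [0.5198, 0.0517, 0.1172]
eef_rot: [-3.117, 1.57, 3.082]
force: [-0.2, 0.3, 0.7]
grip_width: 0.0003
```

Request:
{"fn": "jog_arm", "kwargs": {
  "rows": [0,0,-0.001,0,0,0,1,0,0,-0.001,0,0,0,1,0,0,0,0,0,0,1,0,0,0,0,0,0,1]
}}

```text
time_s: 3.78
ee_pos: [0.5198, 0.0515, 0.1152]
eef_rot: [0.225, 1.571, 0.141]
force: [-0.1, 0.0, -0.4]
grip_width: 0.0005
```

Request:
{"fn": "jog_arm", "kwargs": {
  "rows": [0,0,-0.001,0,0,0,1,0,0,-0.001,0,0,0,1,0,0,0,0,0,0,1,0,0,0,0,0,0,1]
}}

```text
time_s: 4.12
ee_pos: [0.5197, 0.0511, 0.113]
eef_rot: [-2.484, 1.571, -2.568]
force: [-0.5, 0.7, -0.5]
grip_width: 0.0004
```

Request:
{"fn": "jog_arm", "kwargs": {
  "rows": [0,0,-0.001,0,0,0,1,0,0,-0.001,0,0,0,1,0,0,0,0,0,0,1,0,0,0,0,0,0,1]
}}

```text
time_s: 4.45
ee_pos: [0.5197, 0.0511, 0.111]
eef_rot: [-2.54, 1.571, -2.625]
force: [0.3, 0.2, -0.3]
grip_width: 0.0006
```

Request:
{"fn": "jog_arm", "kwargs": {
  "rows": [0,0,-0.003,0,0,0,1,0,0,-0.003,0,0,0,1,0,0,0,0,0,0,1]
}}

```text
time_s: 4.7
ee_pos: [0.5197, 0.0511, 0.1045]
eef_rot: [-2.734, 1.571, -2.818]
force: [-0.0, 0.9, 0.9]
grip_width: 0.0006
```

```bash
python3 - <<'E'
from station import ctrl
from h import *
for n in("side","scene"):
    m=ctrl.camera_model(n);p,d=ctrl.camera(n);cv2.imwrite(f"pics/{n}2.png",p[:,:,::-1])
    P=cloud(d,m["K"],m["extrinsics"]);W=(P[...,:2]-[.564,-.022])@np.array([[.9965,.0837],[-.0837,.9965]])
    for i,y in enumerate((.166,.07,-.07,-.166)):
        for nm,x in(("near",-.055),("far",.055)):
            s=(abs(W[...,0]-x)<.008)&(abs(W[...,1]-y)<.042)&(d>0)&(P[...,2]<.14)&(P[...,2]>.05)
            print(n,i+1,nm,s.sum(),np.median(P[s][:,2]).round(4))
E
```

```text
side 1 near 160 0.1144
side 1 far 0 nan
side 2 near 216 0.111
side 2 far 105 0.1297
side 3 near 234 0.115
side 3 far 207 0.1149
side 4 near 281 0.1149
side 4 far 238 0.1149
scene 1 near 297 0.1142
scene 1 far 404 0.115
scene 2 near 163 0.101
scene 2 far 456 0.1289
scene 3 near 265 0.1151
scene 3 far 350 0.1149
scene 4 near 253 0.1152
scene 4 far 338 0.115
  return _methods._mean(a, axis=axis, dtype=dtype,
  ret = ret.dtype.type(ret / rcount)
```

View pics/side2.png

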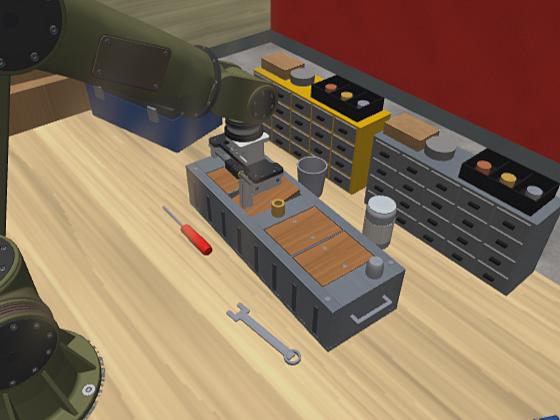

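Cover 2 tilts (its far end is at 0.129 and its near end sunk; the others stay at 0.115). In side2 the far end rises at px ~(290,190). I'll pitch the tool back about 14° for clearance and sweep the near end down and away.

Request:
{"fn": "jog_arm", "kwargs": {
  "rows": [0,0,0,-0.6,-7,0,1,0,0,0,-0.6,-7,0,1,0,0,-0.007,0,0,0,1,0,0,-0.007,0,0,0,1,0.0045,-0.0004,-0.0047,0,0,0,1,0.0045,-0.0004,-0.0047,0,0,0,1,0,0,0,0,0,0,1]
}}

```text
time_s: 5.38
ee_pos: [0.5293, 0.0501, 0.0803]
eef_rot: [-0.002, 1.329, -0.087]
force: [-0.1, 0.7, -0.5]
grip_width: 0.0004
```

Request:
{"fn": "jog_arm", "kwargs": {
  "rows": [0.0055,-0.0005,-0.0025,0,0,0,1,0.0055,-0.0005,-0.0025,0,0,0,1,0.0037,-0.0003,-0.001,0,0,0,1,0.0037,-0.0003,-0.001,0,0,0,1,0,0,0,0,0,0,1,0,0,0,0,0,0,1]
}}

```text
time_s: 5.88
ee_pos: [0.5477, 0.0487, 0.075]
eef_rot: [-0.001, 1.324, -0.085]
force: [-1.2, -0.8, -0.3]
grip_width: 0.0005
```

```bash
cat > look.py <<'E'
import sys
from station import ctrl
from h import *
k=sys.argv[1];o=ctrl.get_obs();print(o['time_s'],o['ee_pos'],o['force'])
for n in("side","scene"):
    m=ctrl.camera_model(n);p,d=ctrl.camera(n);cv2.imwrite(f"pics/{n}{k}.png",p[:,:,::-1])
    P=cloud(d,m["K"],m["extrinsics"]);W=(P[...,:2]-[.564,-.022])@np.array([[.9965,.0837],[-.0837,.9965]])
    b=(p[...,0].astype(int)-p[...,2]>35)&(abs(W[...,0])<.07)&(abs(W[...,1]-.07)<.043)&(d>0)&(P[...,2]<.2)&(P[...,2]>.03)
    x=W[b][:,0];z=P[b][:,2];print(n,b.sum(),"board x",np.percentile(x,[2,98]).round(4),"z",np.percentile(z,[2,98]).round(4),"slope angle",np.arctan2(*np.linalg.svd(np.c_[x-x.mean(),z-z.mean()],full_matrices=False)[2][0][::-1]))
    for i,y in enumerate((.166,.07,-.07,-.166)):
        r=[]
        for xx in(-.055,.055):
            s=(abs(W[...,0]-xx)<.008)&(abs(W[...,1]-y)<.042)&(d>0)&(P[...,2]<.14)&(P[...,2]>.05)
            r.append(np.median(P[s][:,2]).round(4) if s.sum()>20 else None)
        print("  cover",i+1,r)
E
python3 look.py 3
```

```text
5.8833 [0.54771929 0.04868915 0.07495702] [-1.16737444 -0.76287043 -0.3497388 ]
side 178 board x [-0.0254  0.0668] z [0.0521 0.176 ] slope angle -1.7455040442192529
  cover 1 [np.float64(0.1145), None]
  cover 2 [None, None]
  cover 3 [np.float64(0.115), np.float64(0.1148)]
  cover 4 [np.float64(0.1148), np.float64(0.1148)]
scene 2009 board x [-0.0333  0.0179] z [0.0517 0.1977] slope angle -1.694132893455258
  cover 1 [np.float64(0.1141), np.float64(0.115)]
  cover 2 [None, None]
  cover 3 [np.float64(0.115), np.float64(0.1149)]
  cover 4 [np.float64(0.1151), np.float64(0.115)]
```

View pics/side3.png

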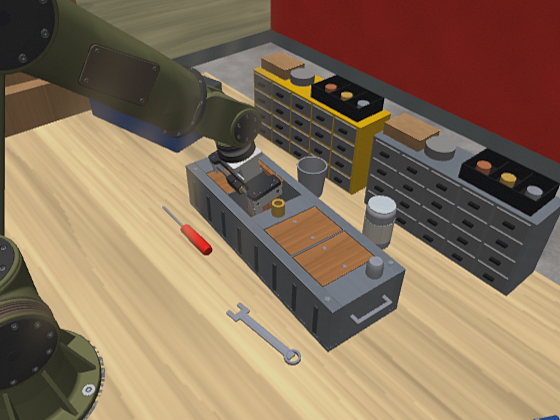

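View pics/scene3.png

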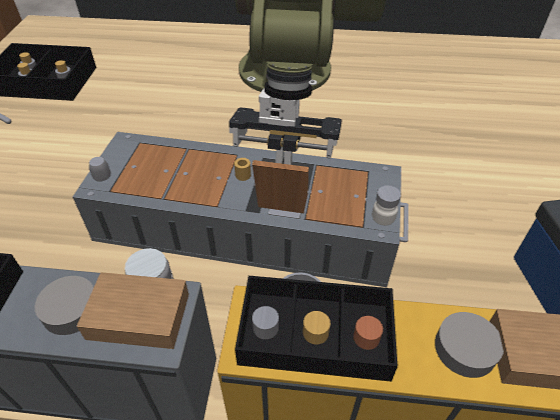

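Scene3: cover 2 stands nearly upright at px (280,188), with the gripper on the robot side and the bush untouched at (242,168). Pushing on gently to the stop.

Request:
{"fn": "jog_arm", "kwargs": {
  "rows": [0.001,-0.0001,0,0,0,0,1,0.001,-0.0001,0,0,0,0,1,0.001,-0.0001,0,0,0,0,1,0,0,0,0,0,0,1,0,0,0,0,0,0,1]
}}

```text
time_s: 6.4
ee_pos: [0.5498, 0.0485, 0.0745]
eef_rot: [-0.001, 1.326, -0.086]
force: [-4.4, 1.1, 1.0]
grip_width: 0.0006
```

Request:
{"fn": "jog_arm", "kwargs": {
  "rows": [0.001,-0.0001,0,0,0,0,1,0,0,0,0,0,0,1,0,0,0,0,0,0,1]
}}

```text
time_s: 6.65
ee_pos: [0.5502, 0.0485, 0.0744]
eef_rot: [-0.002, 1.328, -0.086]
force: [-11.0, 0.8, 4.4]
grip_width: 0.0007
```

Request:
{"fn": "jog_arm", "kwargs": {
  "rows": [0.001,-0.0001,0,0,0,0,1,0,0,0,0,0,0,1,0,0,0,0,0,0,1]
}}

```text
time_s: 6.9
ee_pos: [0.5505, 0.0485, 0.0743]
eef_rot: [-0.002, 1.329, -0.086]
force: [-17.4, 1.5, 8.9]
grip_width: 0.0007
```

At the stop (force rises with no movement). Retreat towards the robot, then up.

Request:
{"fn": "jog_arm", "kwargs": {
  "rows": [-0.005,0.0004,0,0,0,0,1,-0.006,0.0005,0,0,0,0,1,-0.004,0.0003,0.01,0,0,0,1,-0.004,0.0003,0.03,0,0,0,1,-0.01,0.0008,0.035,0,0,0,1,-0.02,0.0016,0.035,0,0,0,1,-0.03,0.0025,0.025,0,0,0,1,-0.035,0.003,0,0,0,0,1]
}}

```text
time_s: 7.57
ee_pos: [0.4391, 0.0577, 0.2152]
eef_rot: [0.004, 1.317, -0.081]
force: [0.1, 0.3, 0.9]
grip_width: 0.0005
```

Request:
{"fn": "jog_arm", "kwargs": {
  "rows": [-0.035,0.003,0.02,0,0,0,1,-0.035,0.003,0.02,0,0,0,1,0,0,0,0,0,0,1,0,0,0,0,0,0,1,0,0,0,0,0,0,1]
}}

```text
time_s: 7.98
ee_pos: [0.3685, 0.0636, 0.25]
eef_rot: [-0.001, 1.324, -0.085]
force: [0.2, 0.4, -0.1]
grip_width: 0.0004
```

```bash
python3 look.py 4
```

```text
7.9833 [0.36846282 0.06362981 0.24998612] [ 0.21425443  0.38981638 -0.11677693]
side 1063 board x [-0.0148  0.0132] z [0.0571 0.1751] slope angle -1.7462935079208717
  cover 1 [np.float64(0.1145), np.float64(0.1157)]
  cover 2 [None, None]
  cover 3 [np.float64(0.1149), np.float64(0.115)]
  cover 4 [np.float64(0.1149), np.float64(0.1148)]
scene 1897 board x [-0.0061  0.0152] z [0.0506 0.1749] slope angle -1.7234645991508888
  cover 1 [np.float64(0.1141), np.float64(0.1151)]
  cover 2 [None, None]
  cover 3 [np.float64(0.1148), np.float64(0.1148)]
  cover 4 [np.float64(0.1152), np.float64(0.115)]
```

View pics/scene4.png

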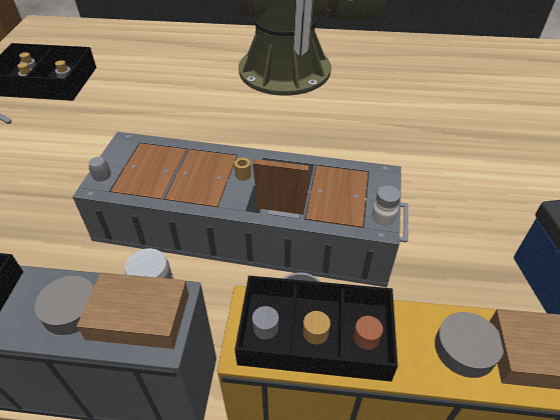

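View pics/side4.png

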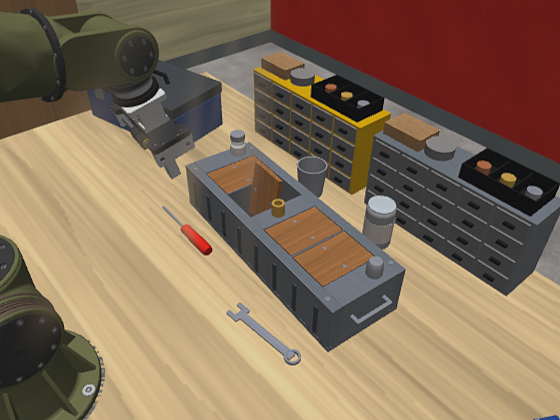

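Both views show cover 2 upright (scene px (280,187); side px (265,187)) at about 1.40 rad. The other covers are flush, the bystanders unmoved and the arm clear.

```bash
python3 -c "
from station import ctrl
print(ctrl.hand_in())"
```

```text
the job is handed in; nothing more can be done
None
```

Cover 2 is the one that rocks. I pushed it fully open, and it now stands on edge so the new block can be fitted. The job took about 8 s of the 51 s allowed.

- **Finding it:** I pressed cover 1 first, and it held at 17 N without sinking. Cover 2's near end then sank under almost no force, and the cameras showed its far end rising. I stopped there, so covers 3 and 4 were not pressed.
- **Opening it:** I swept its near end down and away to the stop. Force there rose to about 20 N with almost no further movement. Then I backed the arm off.
- **Last checks:** The side camera puts cover 2 at 1.40 rad; the scene camera's fit gave 1.42 rad, within its error. Covers 3 and 4 read flush at 0.115 m. Cover 1's near end read slightly low, 0.114 to 0.1145 m, which is about 0.01 rad and within what a sound cover gives. In the final pictures the things standing around look unmoved, though I did not measure their positions again. The arm was clear of everything.

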